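Shift the sample mixer's gate lever to the bottle's side

ROBOT

A 6-joint arm with a two-finger parallel gripper is mounted at the origin on the work surface. World frame = base frame: x ahead of the robot, y to its left, z up, the work surface at z = 0. Lengths are in m, angles in rad, forces in N, time in s.
With the tool pointing down it reaches from about 0.375 to 0.9 m from the base axis. Payload 3.1 kg.
Tool frame: the origin (TCP) lies on the centre line of the jaws, within the pads' length; the fingertips stand robot.tip_reach ahead of it and the grasp point (between the pads) lies 8 mm behind it (robot.tip_reach is the distance from the TCP to the fingertips, in m); z points along the fingers, y is the line along which they close (so a half turn about z gives the same grasp; the last joint's range is limited). The gripper opens to 87 mm and grips with 3 to 60 N. Pads are 19 mm wide; open, the fingers measure 117 mm over their backs; the gripper's body (75 mm by 190 mm) begins 51 mm behind the grasp point.
Start: joints at [-1.373, 0.527, 1.433, -0, 1.181, -0.178], TCP at [0.23, -0.581, 0.234] pointing down, gripper open.
Joint ranges: [-3.08, 3.08], [-0.75, 2.2], [0.22, 2.44], [-1.43, 4.57], [0, 2.65], [-2.85, 2.85]. Speed limits (rad/s): [2.79, 2.79, 3.14, 3.14, 3.14, 3.14].

INTERFACE

Orientations are given as a unit quaternion [x, y, z, w].
In Python, from rig import robot gives the robot as it stands.
- The arm moves only by the tool jog_arm, never from a script. Its argument "motion" is one flat list of numbers, 7 for each row, row after row: the shift along the tool's x, y, z scaled (see below), then the turn, a rotation vector about the tool's x, y, z scaled (see below), then the gripper's target within -1 to 1 (shut at 1, half-way at 0, fully open at -1). In form: [x, y, z, rx, ry, rz, hand, x, y, z, rx, ry, rz, hand, ...]. A call has 1 to 12 rows; each row shifts and turns the commanded pose from where the row before left it, along the tool's axes as they then stand; what a row does not reach is not made up. The controller multiplies each number of a shift by 4 cm and each number of a turn by 4 degrees. A row lasts 1/8 s, in which the tool goes at most 62.5 mm and 10.7 degrees, less where a joint would pass 70% of its speed; a pose out of reach is approached as far as the arm can. A call with a number of a shift or a turn outside -1 to 1 is refused whole. A call with a gripper value outside its range is refused whole. The fingers move at their own pace and stop on an object; "grip_force" is the grip in N (left out, the last holds). Time passes only in rows, so rows that do not move let the fingers close. It gives the time, the measured TCP pose, the force, the opening and the grip force at its end, in the units of the state.
- robot.get_obs(): the state, without advancing time (a new reading comes with each control period).
- robot.camera(name): name is "scene" or "top" or "wrist"; returns the picture (480x640x3 uint8, blue, green, red); there is no depth.
- robot.calibration(name): a dict with "fx", "fy", "cx", "cy" (pixels), "R" (3x3) and "t" (3): a world point X has camera coordinates R X + t; the wrist camera has in their place "T_tool_cam" (4x4, takes a point from camera to tool coordinates, whose origin is the TCP and whose axes are the flange's). Camera axes: x right, y down, z forward; pixel columns grow to the right and rows downward; lengths in m; the calibration is good to about 2 mm. A picture is of the moment at which its call begins: read the wrist's pose just before it. calibration takes no time and is no camera call.
- robot.hand_in(): hands the job in; it is judged then, once.
The state is a dict: "time": time; "q": joint angles; "joint_velocities": joint speeds; "joint_torque": joint torques, N m; "position": TCP position; "tool_rot": TCP orientation; "ft_force": force on the tool from outside, world axes, zero at the start; "moment": the same for the moment, N m; "grip_width": finger opening in m; "grip_force": force on a finger pad.
Only numpy, scipy, OpenCV 4.12 (cv2) and the standard library are available. Lean on these libraries where they do the work, as an engineer would, in place of code of your own. Each camera call takes 0.05 s, during which the arm holds its last target. There are 200 camera calls.

TASK

The lever of the two-place sample mixer is parked in the near middle slot of its gate. Using only the outside of the fingers, without gripping it or forcing it, push the lever out into the cross channel, across, and fully home into the far slot (the end away from the robot) on the side where the swing-top bottle stands, without engaging any other slot on the way. Leave the bottle, the jar and everything else standing where they are.

Things in the scene. Friction and masses are not known exactly. Their poses are not given: they have to be found in the camera images.
- mixer: fixed two-place sample mixer: a low grey base 170 x 420 x 35 mm (x, y, z), a round dark plate (100 mm across, top at z = 45 mm) at y = +145 and at y = -145 mm, and between them a housing 130 x 130 mm, topped by the gate plate (upper face at z = 104 mm). Origin: centre of the underside, on the bench; x points away from the robot (within 20 degrees), y to the left, z up.
- gate (a point): centre of the gate plate's upper face, 104 mm above the mixer's origin. Cut in the plate: a cross channel along y at x = 0 and three columns along x at y = -28, 0, +28 mm, all 15 mm wide, which make three near slots (-x) and three far slots (+x), parted by solid round-ended teeth 13 mm wide. The lever's stem stands at x = 0 in the channel, at x = +26 or -26 mm when home in a slot.
- lever_knob (a point): centre of the lever's grip, a black upright cylinder 22 mm across, 50 mm long, on a 9 mm steel stem. The lever tilts about a point on the mixer's z axis at z = 20.5 mm; this point is 140 mm from it along the lever (z = 160 mm upright; grip top 185 mm). At this point slot ends are 45 mm fore and aft, outer columns 48 mm aside. It stays where left; moving it takes 2 to 3 N at the grip.
- lever_fore (a joint): tilt of the lever along the mixer's x, rad: 0 in the cross channel (free to move sideways within about 0.03 of 0), positive tilts away from the robot; +0.314 is home in a far slot, -0.314 home in a near slot. It starts in the near middle slot between -0.314 and -0.20.
- lever_side (a joint): tilt of the lever along the mixer's y, rad: 0 in the middle column, +0.337 in the left column (mixer's +y), -0.337 in the right column.
- bottle: swing-top bottle of clear glass with a narrow neck, white stopper and wire bail, 60 mm in diameter, 140 mm tall, loose, standing on one of the mixer's two plates, left or right; its side names the slot. Origin at the centre of its underside.
- jar: wide white jar with a red screw lid, 72 mm in diameter, 105 mm tall, loose, standing on the mixer's other plate. Origin at the centre of its underside. Leave it.
- beaker: glass beaker, 68 mm in diameter, 85 mm tall, on the bench on the robot's side of the mixer, to the left. Origin under its centre. Leave it.
- small_pot: small clear pot with a red lid, 40 mm in diameter, 60 mm tall, on the bench on the robot's side of the mixer, to the right. Origin under its centre. Leave it.
- flask: amber conical flask, 68 mm in diameter at the foot, 108 mm tall, on the bench beyond the mixer. Origin under its centre. Leave it.
- wash_bottle: white wash bottle with an orange spout, 56 mm in diameter, 185 mm tall, on the bench well to the left. Origin under its centre. Leave it.
- wide_pot: white pot with a red lid, 64 mm in diameter, 75 mm tall, on the bench well to the right. Origin under its centre. Leave it.
- spatula: steel spatula 180 mm long lying on the bench well to the right. Leave it.
Not all that is in view belongs to the job. Leave any blue look-alike of the bottle alone.

How it is judged:
By the outcome, as a careful person would: the job done as asked, in the order asked, and still so for the second after the job is handed in, with the robot touching nothing.
It also fails if it takes over 48 s, if anything falls off the work surface, if the arm or the gripper's body presses on something with over 40 N, if the wrist force passes 120 N, or if a joint passes its speed limit or range.

## Working session

There is one attempt and no reset: what is moved stays moved. The work goes in short steps, Python scripts to look and compute and a tool call to move; the robot and the scene stay as the last step left them, time stands still between calls to the robot, and variables do not carry over. Pictures are saved under pics/ and viewed, at most 10 in all, crops included, and the job is handed in when it is done.

Besides the shell and the picture viewer there is one more tool, called after ">>>" in YAML: its name, and indented under it one key for each argument. jog_arm: Moves the arm, as the interface text tells. Shifts and turns lie within -1 to 1; 1 stands for 4 cm of shift or 4 degrees of turn. Its arguments: {"type":"object","properties":{"motion":{"type":"array","items":{"type":"number"}},"grip_force":{"type":"number"}},"required":["motion"]}

```bash
mkdir -p pics
python3 - <<'E'
from rig import robot
import cv2,numpy as np
o=robot.get_obs();print({k:np.round(v,3) for k,v in o.items()},robot.tip_reach)
for n in("scene","top"):
    im=robot.camera(n);cv2.imwrite(f"pics/{n}.png",im);c=robot.calibration(n)
    print(n,c["fx"],c["fy"],c["cx"],c["cy"],np.round(c["R"],4).tolist(),np.round(c["t"],4))
E
```

```text
{'time': np.float64(0.0), 'q': array([-1.372,  0.529,  1.434,  0.   ,  1.181, -0.178]), 'joint_velocities': array([-0.001, -0.001,  0.001,  0.001, -0.   ,  0.   ]), 'joint_torque': array([ -0.   , -44.005, -17.659,   0.063,   0.058,  -0.   ]), 'position': array([ 0.23 , -0.58 ,  0.233]), 'tool_rot': array([ 0.982,  0.187, -0.   , -0.001]), 'ft_force': array([-0.919,  0.888, -0.652]), 'moment': array([-0.   , -0.029,  0.015]), 'grip_force': np.float64(0.0), 'grip_width': np.float64(0.087)} 0.011
scene 574.0476336974313 574.0476336974313 316.83163202449776 254.02361686962695 [[0.6844, 0.7291, 0.0031], [0.5656, -0.5283, -0.6333], [-0.4601, 0.4352, -0.7739]] [-0.3988 -0.2514  1.7304]
top 581.0521952690427 581.0521952690427 320.74649192425454 230.67988357051917 [[-0.0146, -0.9998, -0.0123], [-0.9865, 0.0164, -0.163], [0.1631, 0.0097, -0.9866]] [-0.0023  0.5742  1.5777]
```

View pics/scene.png

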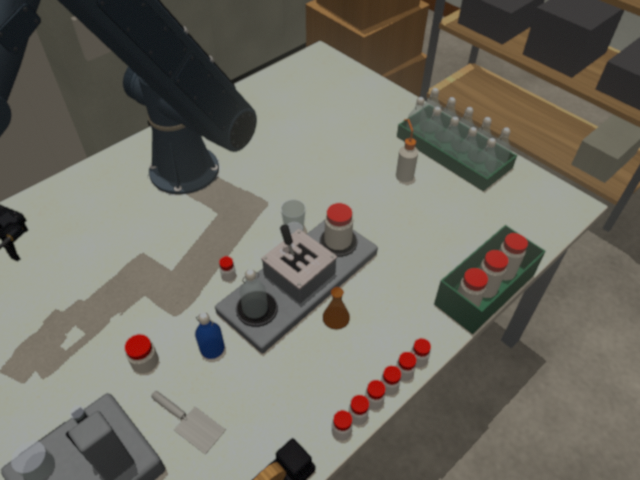

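View pics/top.png

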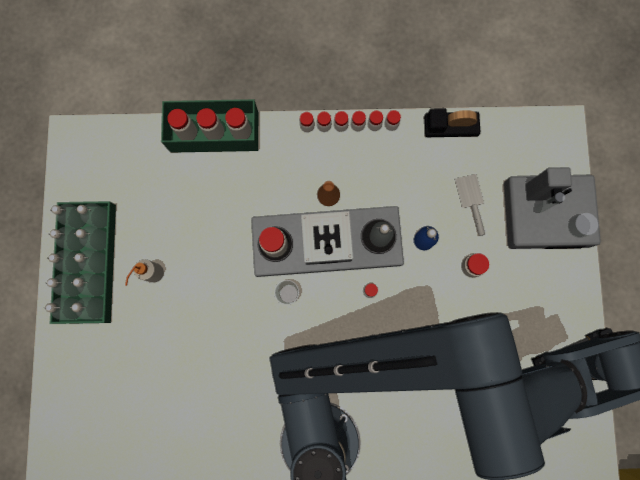

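Scene: the gate is at about (300,258) with the lever knob at (287,235). The jar (red lid) is at (340,225) on the left plate, and a clear bottle with a white stopper is at about (252,290) on the right plate. Top: gate at (327,237), jar at (272,240), clear bottle at (380,235), blue look-alike at (427,237). The candidates are the clear one on the plate and the blue one on the bench. The clear one fits because it stands on a mixer plate. I'll confirm it with one enlarged crop.

Run:
```python
import cv2,numpy as np
a=cv2.imread("pics/top.png")[190:300,245:445];b=cv2.imread("pics/scene.png")[190:350,195:395]
a=cv2.resize(a,None,fx=4,fy=4,interpolation=cv2.INTER_CUBIC)
b=cv2.resize(b,None,fx=4,fy=4,interpolation=cv2.INTER_CUBIC)
cv2.imwrite("pics/ct.png",a);cv2.imwrite("pics/cs.png",b[:600])
```

```text
(no output)
```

View pics/ct.png

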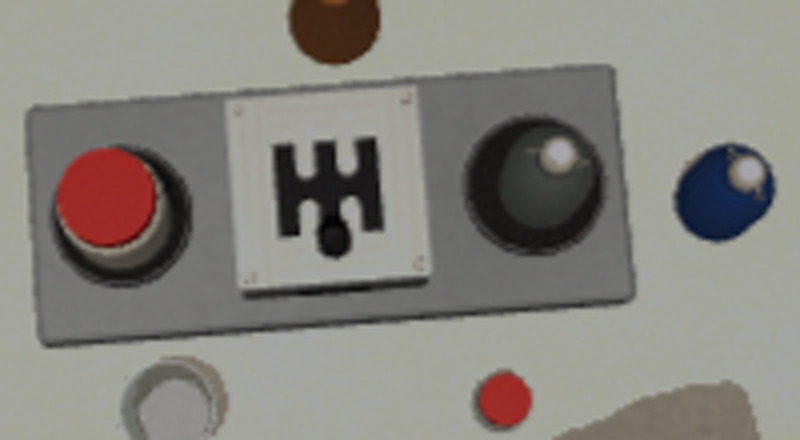

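View pics/cs.png

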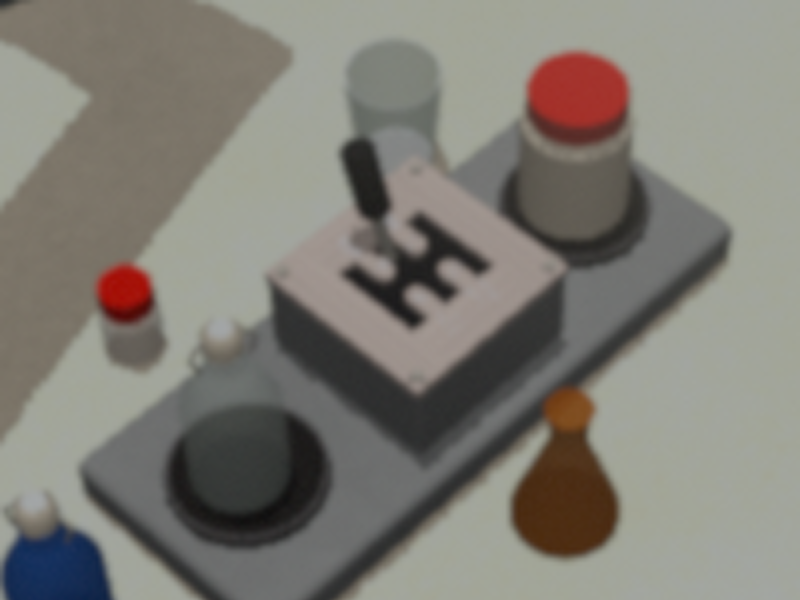

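The crops confirm it. The clear bottle with the white stopper and bail is on the right plate (top crop (545,190), scene crop (235,440)), and the blue one stands on the bench outside the mixer. The target is therefore the far right slot. The lever is in the near middle slot, with its knob in the scene crop running from (358,148) to (373,215). Next I triangulate the gate corners and the knob.

```bash
cat > h.py <<'E'
from rig import robot
import cv2,numpy as np
def P(n):
    c=robot.calibration(n);K=np.array([[c["fx"],0,c["cx"]],[0,c["fy"],c["cy"]],[0,0,1]])
    return K@np.c_[c["R"],c["t"]]
def tri(a,b):
    X=cv2.triangulatePoints(P("top"),P("scene"),np.float64(a).reshape(-1,2).T,np.float64(b).reshape(-1,2).T);return (X[:3]/X[3]).T
def proj(n,X):
    u=P(n)@np.r_[X,1];return u[:2]/u[2]
def ray(n,uv,z):
    M=P(n);H=np.c_[M[:,0],M[:,1],M[:,2]*z+M[:,3]];X=np.linalg.solve(H,[*uv,1]);return X[:2]/X[2]
E
python3 - <<'E'
from h import *
t=np.array([(226,100),(417,85),(432,276),(241,289)])/4+[245-.4,190-.4]
s=np.array([(567,268),(417,392),(270,276),(418,158)])/4+[195-.4,190-.4]
X=tri(t,s);print(X.round(4));print([np.linalg.norm(X[i]-X[(i+1)%4]).round(4) for i in range(4)])
g=X.mean(0);print("gate",g)
R2=np.array([ray("top",p,.104) for p in t]);S2=np.array([ray("scene",p,.104) for p in s]);print(R2.mean(0),S2.mean(0))
for Q in(R2,S2):
    d=(Q[0]+Q[1]-Q[2]-Q[3]);e=(Q[0]+Q[3]-Q[1]-Q[2]);print("yaw",np.degrees(np.arctan2(d[1],d[0])),np.degrees(np.arctan2(-e[0],e[1])),np.linalg.norm(d)/2,np.linalg.norm(e)/2)
k=tri(np.array([334,240])/4+[244.6,189.6],np.array([366,182])/4+[194.6,189.6]);print("knob~",k)
c=robot.calibration("scene");print("scenecam",-c["R"].T@c["t"])
E
```

```text
[[ 0.6093  0.0402  0.104 ]
 [ 0.6171 -0.0891  0.1062]
 [ 0.4886 -0.0951  0.1009]
 [ 0.4813  0.0325  0.1044]]
[np.float64(0.1296), np.float64(0.1288), np.float64(0.1278), np.float64(0.1282)]
gate [ 0.54906641 -0.02788452  0.10384893]
[ 0.54900314 -0.02802568] [ 0.54932831 -0.02778695]
yaw 3.5246597615839836 3.301204495498448 0.12980041101836928 0.1289035802408231
yaw 2.9722872611350737 3.6945651585764896 0.12609999224647944 0.12874881188872098
knob~ [[ 0.50679592 -0.03037917  0.15193916]]
scenecam [ 1.21122548 -0.59522083  1.18114124]
```

Gate is at (0.549, -0.028, 0.104) with yaw about 3.4°. The plate is about 129 mm square and the knob is at fore ≈ -0.31, all of which fit the text. I now move to a staging point on the near side with the fingers closing.

>>> jog_arm:
  motion: [0.94,-0.96,0,0,0,0,1,0.94,-0.96,0,0,0,0,1,0.94,-0.96,0,0,0,0,1,0.94,-0.96,0,0,0,0,1,0.94,-0.96,0,0,0,0,1,0.94,-0.96,0,0,0,0,1,0.94,-0.96,0,0,0,0,1,0.94,-0.96,0,0,0,0,1,0.94,-0.96,0,0,0,0,1,0.94,-0.96,0,0,0,0,1,0.94,-0.96,0,0,0,0,1,0,0,0,0,0,0,1]
  grip_force: 5

```text
time: 1.6
position: [0.4595, -0.033, 0.2333]
tool_rot: [0.982, 0.19, -0.0, -0.0]
ft_force: [-1.1, -0.3, -0.3]
grip_width: 0.0009
grip_force: 0.0
```

>>> jog_arm:
  motion: [0,0,0,0,0,0.9,1,0,0,0,0,0,0.9,1,0,0,0,0,0,0.9,1,0,0,0,0,0,0.9,1,0,0,0,0,0,0.9,1,0,0,0,0,0,0,1]

```text
time: 2.35
position: [0.4587, -0.0372, 0.2333]
tool_rot: [1.0, 0.031, -0.0, 0.0]
ft_force: [-1.0, 0.5, -0.6]
grip_width: 0.0004
grip_force: 0.0
```

```bash
cat >> h.py <<'E'
G=np.array([.549,-.028]);YAW=np.radians(3.4)
def st():
    from scipy.spatial.transform import Rotation as Ro
    o=robot.get_obs();R=Ro.from_quat(o["tool_rot"]).as_matrix();c,s=np.cos(YAW),np.sin(YAW);M=np.array([[c,s],[-s,c]])
    print("t",round(o["time"],2),"mixer xy mm",(M@(o["position"][:2]-G)*1e3).round(1),"z",(o["position"][2]*1e3).round(1),"tool yaw",np.degrees(np.arctan2(R[1,0],R[0,0])).round(2),"zaxis",R[:,2].round(3),"F",(M@o["ft_force"][:2]).round(1),o["ft_force"][2].round(1),"grip",o["grip_width"].round(4))
E
python3 -c "
from h import *
st()"
```

```text
Traceback (most recent call last):
  File "h.py", line 16, in st
    print("t",round(o["time"],2),"mixer xy mm",(M@(o["position"][:2]-G)*1e3).round(1),"z",(o["position"][2]*1e3).round(1),"tool yaw",np.degrees(np.arctan2(R[1,0],R[0,0])).round(2),"zaxis",R[:,2].round(3),"F",(M@o["ft_force"][:2]).round(1),o["ft_force"][2].round(1),"grip",o["grip_width"].round(4))
                                                                                                                                                                                                                                                                                ^^^^^^^^^^^^^^^^^^^^^
AttributeError: 'float' object has no attribute 'round'
```

>>> jog_arm:
  motion: [0,-0.1,0.6,0,0,0,1,0,0,0.6,0,0,0,1,0,0,0.66,0,0,0,1,0.3,0,0,0,0,0,1,0,0,0,0,0,0,1]

```text
time: 2.98
position: [0.4731, -0.0323, 0.1599]
tool_rot: [1.0, 0.031, 0.001, 0.001]
ft_force: [0.1, -0.2, 0.3]
grip_width: 0.0005
grip_force: 0.0
```

```bash
sed -i 's/o\["grip_width"\].round(4)/round(float(o["grip_width"]),4)/; s/"F",(M@/"F",(M@/; s/,o\["ft_force"\]\[2\].round(1)/,round(float(o["ft_force"][2]),1)/' h.py
python3 - <<'E'
from h import *
st()
im=robot.camera("scene")[165:315,200:400];cv2.imwrite("pics/s1.png",cv2.resize(im,None,fx=4,fy=4,interpolation=cv2.INTER_CUBIC))
E
```

```text
t 2.98 mixer xy mm [-76.1   0.2] z 159.9 tool yaw 3.6 zaxis [ 0.003 -0.001 -1.   ] F [ 0.1 -0.2] 0.3 grip 0.0005
```

View pics/s1.png

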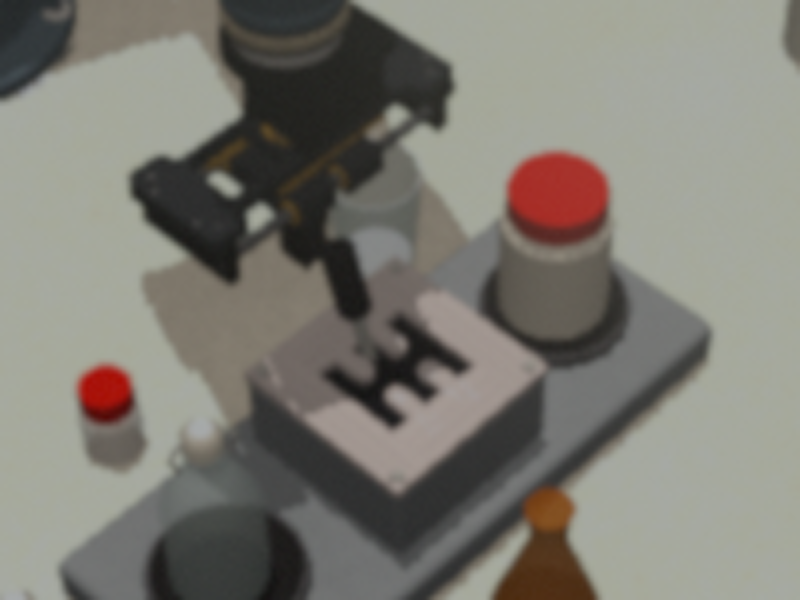

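The fingers (305,240) sit directly behind the knob (347,280). Now I push forward slowly.

>>> jog_arm:
  motion: [0.15,0,0,0,0,0,1,0.15,0,0,0,0,0,1,0.15,0,0,0,0,0,1,0.15,0,0,0,0,0,1,0.15,0,0,0,0,0,1,0.15,0,0,0,0,0,1,0.1,0,0,0,0,0,1,0.1,0,0,0,0,0,1,0.05,0,0,0,0,0,1,0,0,0,0,0,0,1]

```text
time: 4.28
position: [0.5171, -0.0286, 0.1591]
tool_rot: [1.0, 0.031, 0.0, 0.0]
ft_force: [-1.4, -1.7, 1.0]
grip_width: 0.0006
grip_force: 0.8
```

```bash
python3 -c "
from h import *
st()"
```

```text
t 4.28 mixer xy mm [-31.9   1.3] z 159.1 tool yaw 3.59 zaxis [ 0. -0. -1.] F [-1.5 -1.6] 1.0 grip 0.0006
```

>>> jog_arm:
  motion: [0.1,0,0,0,0,0,1,0.1,0,0,0,0,0,1,0.05,0,0,0,0,0,1,0,0,0,0,0,0,1,0,0,0,0,0,0,1]

```text
time: 4.9
position: [0.5269, -0.0279, 0.1591]
tool_rot: [1.0, 0.031, 0.0, 0.0]
ft_force: [-1.2, -1.4, -0.1]
grip_width: 0.0002
grip_force: 0.6
```

Run:
```python
from h import *
st()
im=robot.camera("scene");c,s=np.cos(YAW),np.sin(YAW)
crop=cv2.resize(im[190:290,240:360],None,fx=6,fy=6,interpolation=cv2.INTER_CUBIC)
for f,col in((-.06,(255,0,0)),(0,(0,255,0)),(.06,(0,0,255))):
  for L in(.115,.165):
    m=np.array([L*np.sin(f),0]);X=np.r_[G+np.array([[c,-s],[s,c]])@m,.0205+L*np.cos(f)]
    u=(proj("scene",X)-[240,190]+.5)*6;cv2.circle(crop,tuple(int(v) for v in u),3,col,-1)
cv2.imwrite("pics/s2.png",crop)
```

```text
t 4.9 mixer xy mm [-22.    1.4] z 159.1 tool yaw 3.59 zaxis [ 0. -0. -1.] F [-1.2 -1.3] -0.1 grip 0.0002
```

View pics/s2.png

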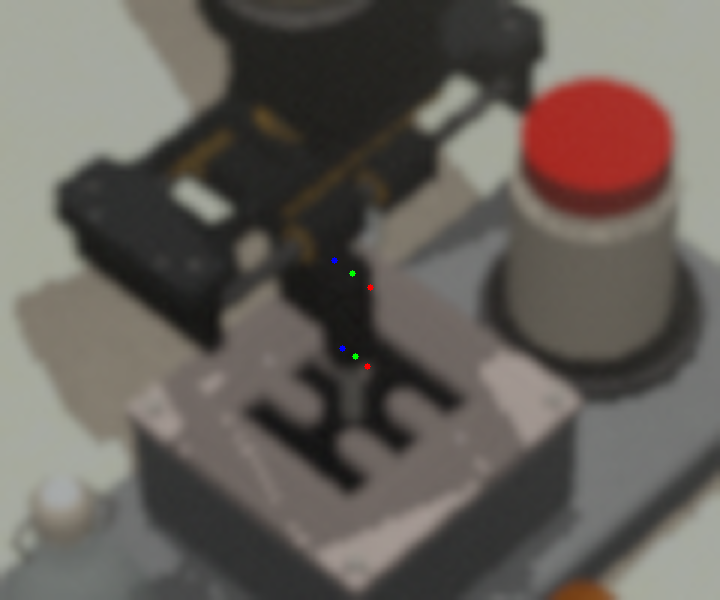

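The stem and knob stand nearly upright (knob edge 375, stem at (350,385)), so fore ≈ -0.02. I nudge it 2 mm, then back off and go round to the left side.

>>> jog_arm:
  motion: [0.05,0,0,0,0,0,1,0,0,0,0,0,0,1,-0.3,0,0,0,0,0,1,-0.4,0,0,0,0,0,1,0,-0.6,0,0,0,0,1,0,-0.6,0,0,0,0,1,0.4,0,0,0,0,0,1,0.4,0,0,0,0,0,1,0.4,0,0,0,0,0,1,0,0,0,0,0,0,1]

```text
time: 6.2
position: [0.5463, 0.0214, 0.1591]
tool_rot: [1.0, 0.031, 0.001, -0.0]
ft_force: [-0.4, 0.4, -0.3]
grip_width: 0.0003
grip_force: 0.0
```

```bash
python3 -c "
from h import *
st()"
```

```text
t 6.2 mixer xy mm [ 0.3 49.5] z 159.1 tool yaw 3.6 zaxis [ 0.001  0.    -1.   ] F [-0.4  0.4] -0.3 grip 0.0003
```

>>> jog_arm:
  motion: [0,0.2,0,0,0,0,1,0,0.2,0,0,0,0,1,0,0.15,0,0,0,0,1,0,0.1,0,0,0,0,1,0,0.1,0,0,0,0,1,0,0.1,0,0,0,0,1,0,0,0,0,0,0,1]

```text
time: 7.08
position: [0.5479, -0.0127, 0.1593]
tool_rot: [1.0, 0.031, 0.0, -0.0]
ft_force: [-0.1, 0.8, 1.4]
grip_width: 0.0006
grip_force: 0.6
```

```bash
cat > d.py <<'E'
from h import *
import sys
def draw(name,pts,fn):
    st();im=robot.camera("scene");c,s=np.cos(YAW),np.sin(YAW)
    crop=cv2.resize(im[190:290,240:360],None,fx=6,fy=6,interpolation=cv2.INTER_CUBIC)
    for (f,d),col in zip(pts,((255,0,0),(0,255,0),(0,0,255))):
      for L in(.09,.115,.165):
        v=np.array([np.tan(f),np.tan(d),1]);v*=L/np.linalg.norm(v)
        X=np.r_[G+np.array([[c,-s],[s,c]])@v[:2],.0205+v[2]]
        u=(proj("scene",X)-[240,190]+.5)*6;cv2.circle(crop,tuple(int(v) for v in u),3,col,-1)
    cv2.imwrite(fn,crop)
E
python3 -c "
from h import *
st()"
```

```text
t 7.08 mixer xy mm [-0.2 15.3] z 159.3 tool yaw 3.58 zaxis [ 0.  0. -1.] F [-0.1  0.8] 1.4 grip 0.0006
```

>>> jog_arm:
  motion: [0,0.1,0,0,0,0,1,0,0.1,0,0,0,0,1,0,0.1,0,0,0,0,1,0,0.1,0,0,0,0,1,0,0.1,0,0,0,0,1,0,0.1,0,0,0,0,1,0,0.1,0,0,0,0,1,0,0,0,0,0,0,1]

```text
time: 8.07
position: [0.5496, -0.041, 0.1592]
tool_rot: [1.0, 0.031, -0.0, 0.0]
ft_force: [-0.3, 1.0, -0.2]
grip_width: 0.0001
grip_force: 0.4
```

```bash
python3 -c "
from d import *
draw('s',[(0,-.26),(0,-.30),(0,-.337)],'pics/s3.png')"
```

```text
t 8.07 mixer xy mm [ -0.1 -13. ] z 159.2 tool yaw 3.57 zaxis [-0. -0. -1.] F [-0.2  1. ] -0.2 grip 0.0001
```

View pics/s3.png

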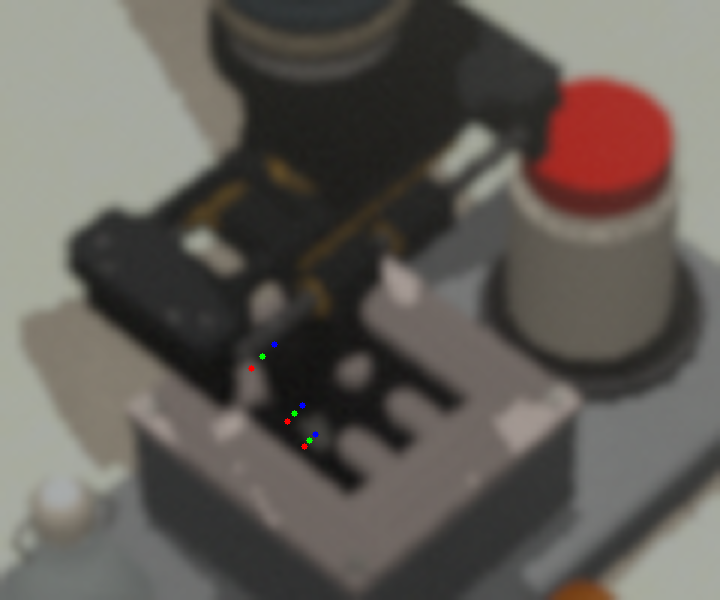

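The stem is at about (312,437), which matches side ≈ -0.30. I push 5 mm more, then retract round to the near side of the right column.

>>> jog_arm:
  motion: [0,0.06,0,0,0,0,1,0,0.06,0,0,0,0,1,0,0,0,0,0,0,1]

```text
time: 8.5
position: [0.55, -0.0455, 0.1592]
tool_rot: [1.0, 0.031, 0.0, 0.0]
ft_force: [-0.6, 0.5, -0.7]
grip_width: 0.0007
grip_force: 0.5
```

>>> jog_arm:
  motion: [0,-0.3,0,0,0,0,1,0,-0.2,0,0,0,0,1,-0.5,0,0,0,0,0,1,-0.5,0,0,0,0,0,1,-0.4,0,0,0,0,0,1,0,0.6,0,0,0,0,1,0,0.6,0,0,0,0,1,0,0.05,0,0,0,0,1,0,0,0,0,0,0,1]

```text
time: 9.62
position: [0.4957, -0.0781, 0.1591]
tool_rot: [1.0, 0.031, -0.0, -0.0]
ft_force: [-0.8, 0.2, -0.2]
grip_width: 0.0003
grip_force: 0.0
```

```bash
python3 -c "
from d import *
draw('s',[(0,-.30),(0,-.337),(0,-.36)],'pics/s4.png')"
```

```text
t 9.62 mixer xy mm [-56.2 -46.8] z 159.1 tool yaw 3.59 zaxis [-0.  0. -1.] F [-0.8  0.3] -0.2 grip 0.0003
```

View pics/s4.png

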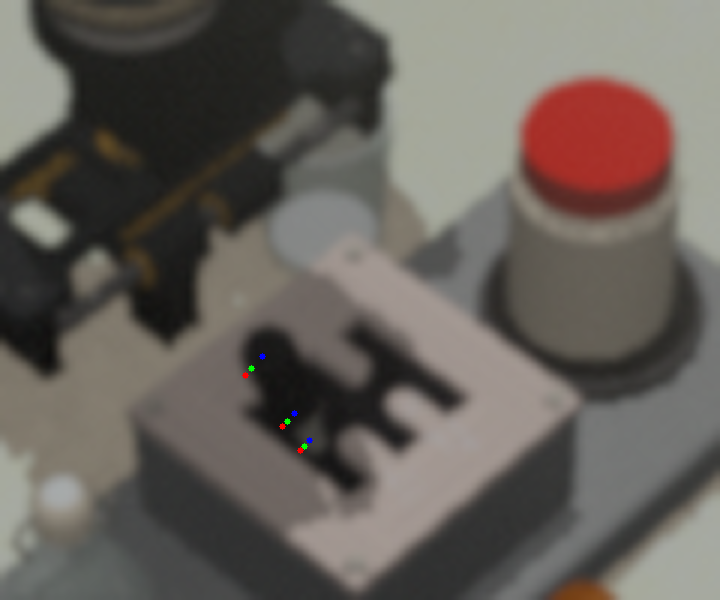

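The knob top is at (272,350) and the stem at (312,432), so side is only about -0.28, a little short of the right column. I go back round and push further.

>>> jog_arm:
  motion: [0,-0.6,0,0,0,0,1,0,-0.6,0,0,0,0,1,0.5,0,0,0,0,0,1,0.5,0,0,0,0,0,1,0.4,0,0,0,0,0,1,0,0.2,0,0,0,0,1,0,0.15,0,0,0,0,1,0,0.1,0,0,0,0,1,0,0.08,0,0,0,0,1,0,0.08,0,0,0,0,1,0,0,0,0,0,0,1]

```text
time: 11.05
position: [0.5499, -0.0518, 0.1591]
tool_rot: [1.0, 0.031, -0.0, -0.0]
ft_force: [-0.8, 0.7, 0.4]
grip_width: 0.0004
grip_force: 0.5
```

```bash
python3 -c "
from h import *
st()"
```

```text
t 11.05 mixer xy mm [ -0.5 -23.8] z 159.1 tool yaw 3.57 zaxis [-0.001  0.    -1.   ] F [-0.8  0.7] 0.4 grip 0.0004
```

>>> jog_arm:
  motion: [0,0.03,0,0,0,0,1,0,0,0,0,0,0,1]

```text
time: 11.3
position: [0.5502, -0.0528, 0.1591]
tool_rot: [1.0, 0.031, -0.0, -0.0]
ft_force: [-1.0, 1.6, -0.8]
grip_width: 0.0003
grip_force: 0.6
```

>>> jog_arm:
  motion: [0,0.03,0,0,0,0,1,0,0,0,0,0,0,1]

```text
time: 11.55
position: [0.5503, -0.0539, 0.1591]
tool_rot: [1.0, 0.031, -0.0, -0.0]
ft_force: [-0.7, 1.7, -0.6]
grip_width: 0.0003
grip_force: 0.9
```

```bash
python3 -c "
from h import *
st()"
```

```text
t 11.55 mixer xy mm [ -0.2 -25.9] z 159.1 tool yaw 3.58 zaxis [-0.  0. -1.] F [-0.6  1.7] -0.6 grip 0.0003
```

>>> jog_arm:
  motion: [0,-0.4,0,0,0,0,1,0,-0.3,0,0,0,0,1,-0.5,0,0,0,0,0,1,-0.5,0,0,0,0,0,1,-0.4,0,0,0,0,0,1,0,0.6,0,0,0,0,1,0,0.65,0,0,0,0,1,0,0,0,0,0,0,1]

```text
time: 12.55
position: [0.4968, -0.0804, 0.1595]
tool_rot: [1.0, 0.031, 0.001, 0.001]
ft_force: [0.2, 0.2, 0.0]
grip_width: 0.0005
grip_force: 0.0
```

```bash
python3 -c "
from d import *
draw('s',[(0,-.30),(0,-.337),(0,-.36)],'pics/s5.png')"
```

```text
t 12.55 mixer xy mm [-55.2 -49.2] z 159.5 tool yaw 3.5 zaxis [ 0.002 -0.001 -1.   ] F [0.2 0.2] 0.0 grip 0.0005
```

View pics/s5.png

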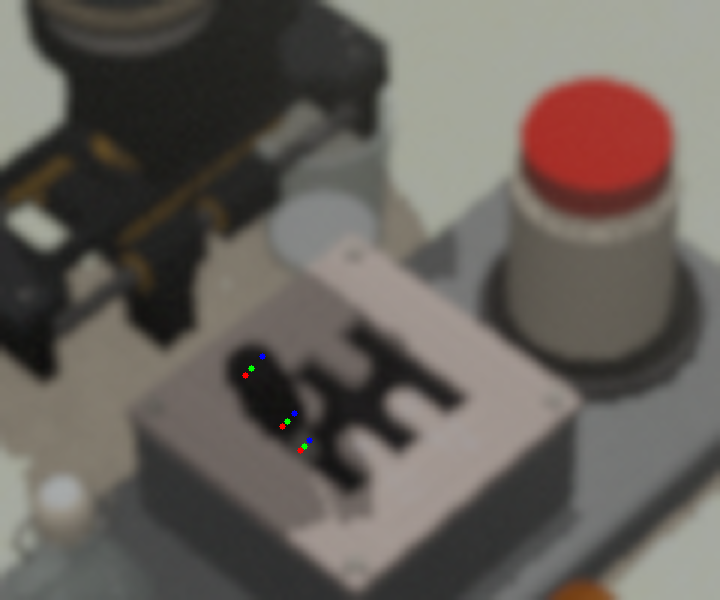

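The knob lies on the -0.337 marks (top at about (250,366)), so it is in line with the right column. Now I push forward into the far slot.

>>> jog_arm:
  motion: [0.35,-0.08,0,0,0,0,1,0.25,0,0,0,0,0,1,0.15,0,0,0,0,0,1,0.1,0,0,0,0,0,1,0.1,0,0,0,0,0,1,0.1,0,0,0,0,0,1,0.1,0,0,0,0,0,1,0.1,0,0,0,0,0,1,0.1,0,0,0,0,0,1,0.1,0,0,0,0,0,1,0.1,0,0,0,0,0,1,0,0,0,0,0,0,1]

```text
time: 14.1
position: [0.558, -0.0725, 0.159]
tool_rot: [1.0, 0.031, 0.0, 0.0]
ft_force: [-0.9, -0.7, -0.1]
grip_width: 0.0007
grip_force: 0.5
```

```bash
python3 -c "
from h import *
st()"
```

```text
t 14.1 mixer xy mm [  6.4 -45. ] z 159.0 tool yaw 3.6 zaxis [ 0. -0. -1.] F [-0.9 -0.6] -0.1 grip 0.0007
```

>>> jog_arm:
  motion: [0.1,0,0,0,0,0,1,0.1,0,0,0,0,0,1,0,0,0,0,0,0,1]

```text
time: 14.48
position: [0.5663, -0.0721, 0.1592]
tool_rot: [1.0, 0.031, 0.0, 0.0]
ft_force: [-1.6, -0.3, -1.2]
grip_width: 0.0004
grip_force: 0.5
```

>>> jog_arm:
  motion: [0.06,0,0,0,0,0,1,0,0,0,0,0,0,1]

```text
time: 14.72
position: [0.5682, -0.0719, 0.1592]
tool_rot: [1.0, 0.031, 0.0, 0.0]
ft_force: [-1.1, -0.4, 0.1]
grip_width: 0.0004
grip_force: 0.7
```

>>> jog_arm:
  motion: [0.04,0,0,0,0,0,1,0,0,0,0,0,0,1]

```text
time: 14.98
position: [0.5697, -0.0718, 0.1592]
tool_rot: [1.0, 0.031, 0.0, 0.0]
ft_force: [-1.4, -0.3, -1.4]
grip_width: 0.0005
grip_force: 0.7
```

```bash
python3 -c "
from h import *
st()"
```

```text
t 14.97 mixer xy mm [ 18.1 -44.9] z 159.2 tool yaw 3.59 zaxis [ 0. -0. -1.] F [-1.4 -0.3] -1.4 grip 0.0005
```

Not yet at the stop, so I go on in 1 to 1.5 mm steps.

>>> jog_arm:
  motion: [0.04,0,0,0,0,0,1,0,0,0,0,0,0,1]

```text
time: 15.22
position: [0.5713, -0.0716, 0.1592]
tool_rot: [1.0, 0.031, 0.0, 0.0]
ft_force: [-1.8, -0.2, -0.5]
grip_width: 0.0004
grip_force: 0.7
```

>>> jog_arm:
  motion: [0.03,0,0,0,0,0,1,0,0,0,0,0,0,1]

```text
time: 15.48
position: [0.5725, -0.0716, 0.1592]
tool_rot: [1.0, 0.031, 0.0, -0.0]
ft_force: [-1.5, -0.5, -0.3]
grip_width: 0.0004
grip_force: 0.7
```

>>> jog_arm:
  motion: [0.03,0,0,0,0,0,1,0,0,0,0,0,0,1]

```text
time: 15.72
position: [0.5736, -0.0715, 0.1591]
tool_rot: [1.0, 0.031, -0.0, -0.0]
ft_force: [-1.6, 0.2, 0.0]
grip_width: 0.0006
grip_force: 0.9
```

>>> jog_arm:
  motion: [0.03,0,0,0,0,0,1,0,0,0,0,0,0,1]

```text
time: 15.98
position: [0.5743, -0.0714, 0.159]
tool_rot: [1.0, 0.031, -0.001, -0.0]
ft_force: [-3.8, -1.2, -0.5]
grip_width: 0.0005
grip_force: 1.5
```

>>> jog_arm:
  motion: [0.03,0,0,0,0,0,1,0,0,0,0,0,0,1]

```text
time: 16.23
position: [0.5751, -0.0712, 0.1588]
tool_rot: [1.0, 0.031, -0.001, -0.0]
ft_force: [-3.8, -1.0, 0.1]
grip_width: 0.0004
grip_force: 2.2
```

>>> jog_arm:
  motion: [0.03,0,0,0,0,0,1,0,0,0,0,0,0,1]

```text
time: 16.48
position: [0.5757, -0.0711, 0.1587]
tool_rot: [1.0, 0.031, -0.002, -0.0]
ft_force: [-5.2, -1.0, -0.7]
grip_width: 0.0002
grip_force: 2.8
```

The force is rising and progress has stalled, so this is the end stop. I back off, lift clear and look.

>>> jog_arm:
  motion: [-0.3,0,0,0,0,0,1,-0.6,0,0,0,0,0,1,-0.9,0,0,0,0,0,1,-0.6,0,-0.6,0,0,0,1,0,0,-0.8,0,0,0,1,0,0,-0.6,0,0,0,1,0,0,0,0,0,0,1]

```text
time: 17.35
position: [0.4841, -0.0781, 0.2417]
tool_rot: [1.0, 0.031, 0.005, 0.002]
ft_force: [0.4, -0.3, -1.0]
grip_width: 0.0003
grip_force: 0.0
```

Run:
```python
from d import *
draw('s',[(.26,-.337),(.314,-.337),(.35,-.337)],'pics/s6.png')
a=cv2.imread('pics/s6.png')[200:600,80:480];t=cv2.resize(robot.camera("top")[190:290,245:345+50],None,fx=4,fy=4,interpolation=cv2.INTER_CUBIC)[:400,:390]
cv2.imwrite('pics/f.png',np.hstack([a,t]))
```

```text
t 17.35 mixer xy mm [-67.8 -46.1] z 241.7 tool yaw 3.58 zaxis [ 0.009 -0.003 -1.   ] F [ 0.4 -0.4] -1.0 grip 0.0003
```

View pics/f.png

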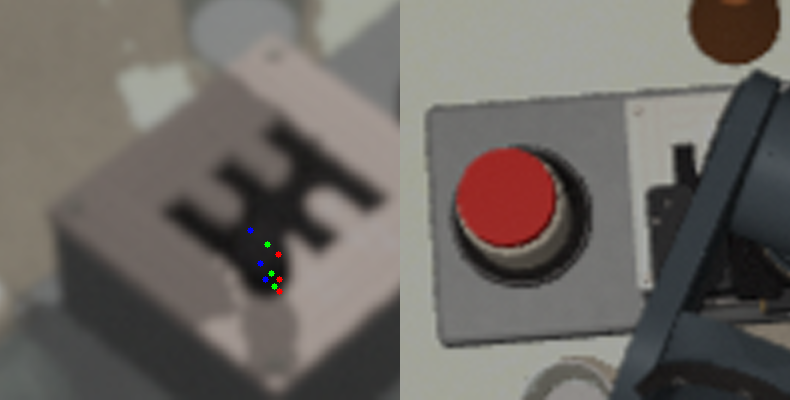

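The knob lies on the far-right home marks (crop (268,258)), which agrees with the end stop I felt. Jar, beaker and flask are where they were. I'm handing in.

```bash
python3 -c "
from rig import robot
print(robot.hand_in())"
```

```text
the job is handed in; nothing more can be done
None
```

The lever was pushed out of the near middle slot, along the cross channel and to the end stop of the far right slot, on the bottle's side. The sideways push took two passes, contact forces stayed around 5 N in the readings, and the job was handed in at about 17.5 s; no verdict was returned.

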